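# Line up the blue paint jars from light to dark

## Task

Put the four blue paint jars on the four red marks of the wooden shelf board, upright and centred one to a mark, in order of shade: the palest on the mark next to the white end tile, then each darker one in turn, the darkest next to the black end tile. Set each jar down rather than dropping it, keep them from tipping over, and leave the yellow-ochre jar where it stands.

Things in the scene. Friction and masses are not known exactly. Their poses are not given: they have to be found in the camera images.
- jar_pale: a round, closed screw-top paint jar, very pale blue: the palest of the four blues, body and lid (top) alike in colour; 46 mm in diameter, 60 mm high, about 0.12 kg, standing upright on the table at the start; origin: centre of its underside, z up
- jar_light: a round, closed screw-top paint jar, light sky blue: the second palest of the four blues, body and lid (top) alike in colour; 46 mm in diameter, 60 mm high, about 0.12 kg, standing upright on the table at the start; origin: centre of its underside, z up
- jar_mid: a round, closed screw-top paint jar, strong medium blue: the second darkest of the four blues, body and lid (top) alike in colour; 46 mm in diameter, 60 mm high, about 0.12 kg, standing upright on the table at the start; origin: centre of its underside, z up
- jar_dark: a round, closed screw-top paint jar, deep navy, nearly black: the darkest of the four blues, body and lid (top) alike in colour; 46 mm in diameter, 60 mm high, about 0.12 kg, standing upright on the table at the start; origin: centre of its underside, z up
- jar_ochre: a round, closed screw-top paint jar, yellow ochre, body and lid (top) alike in colour; 46 mm in diameter, 60 mm high, about 0.12 kg, standing upright on the table at the start; origin: centre of its underside, z up. Not part of the row: it stays where it is
- mark_a: one of four alike flat brick-red discs, 58 mm in diameter, painted flush on the top of a low fixed wooden shelf board (100 x 420 mm, 18 mm thick, its long side along its y, turned by a small yaw). The discs stand in one straight row along the board, 75 mm apart, in the order mark_a, mark_b, mark_c, mark_d. Origin: centre of the disc, on the board's top (18 mm above the table); x across the board, y along the row from mark_d to mark_a. mark_a is at the board's +y end
- mark_b: one of four alike flat brick-red discs, 58 mm in diameter, painted flush on the top of a low fixed wooden shelf board (100 x 420 mm, 18 mm thick, its long side along its y, turned by a small yaw). The discs stand in one straight row along the board, 75 mm apart, in the order mark_a, mark_b, mark_c, mark_d. Origin: centre of the disc, on the board's top (18 mm above the table); x across the board, y along the row from mark_d to mark_a. mark_b is second from the +y end
- mark_c: one of four alike flat brick-red discs, 58 mm in diameter, painted flush on the top of a low fixed wooden shelf board (100 x 420 mm, 18 mm thick, its long side along its y, turned by a small yaw). The discs stand in one straight row along the board, 75 mm apart, in the order mark_a, mark_b, mark_c, mark_d. Origin: centre of the disc, on the board's top (18 mm above the table); x across the board, y along the row from mark_d to mark_a. mark_c is third from the +y end
- mark_d: one of four alike flat brick-red discs, 58 mm in diameter, painted flush on the top of a low fixed wooden shelf board (100 x 420 mm, 18 mm thick, its long side along its y, turned by a small yaw). The discs stand in one straight row along the board, 75 mm apart, in the order mark_a, mark_b, mark_c, mark_d. Origin: centre of the disc, on the board's top (18 mm above the table); x across the board, y along the row from mark_d to mark_a. mark_d is at the board's -y end
- white_tile: a fixed white tile, 80 x 30 mm and 6 mm high, on top of the board at one end of the row, beyond mark_a or beyond mark_d (it changes from start to start); its centre lies about 70 mm from the nearest mark's centre; a like black tile is at the other end. Origin: centre of its underside
Things that resemble listed ones, but are neither listed nor needed, are in the scene too. What is shaped like the jar_dark but green or turquoise is not meant.

How it is judged (in metres and radians):
At the end, for the whole second after the job is handed in: Each blue jar stands on its own mark, its centre within 14 mm of the mark's centre, palest next to the white tile and then darker mark by mark to the black tile; all upright (within 0.12 rad), resting on the board, released and at rest (((horizontal distance between mark_a and white_tile below 0.15 m and horizontal distance between jar_pale and mark_a below 0.014 m and horizontal distance between jar_light and mark_b below 0.014 m and horizontal distance between jar_mid and mark_c below 0.014 m and horizontal distance between jar_dark and mark_d below 0.014 m) or (horizontal distance between mark_d and white_tile below 0.15 m and horizontal distance between jar_pale and mark_d below 0.014 m and horizontal distance between jar_light and mark_c below 0.014 m and horizontal distance between jar_mid and mark_b below 0.014 m and horizontal distance between jar_dark and mark_a below 0.014 m)) and height (world z) of jar_pale between 0.013 and 0.024 m and angle between each of jar_pale, jar_light, jar_mid, jar_dark's own z axis and vertical below 0.12 rad and linear speed of each of jar_pale, jar_light, jar_mid, jar_dark below 0.02 m/s and contact force between each of jar_pale, jar_light, jar_mid, jar_dark and the fingers below 0.1 N and height (world z) of jar_light between 0.013 and 0.024 m and height (world z) of jar_mid between 0.013 and 0.024 m and height (world z) of jar_dark between 0.013 and 0.024 m); the robot touches nothing.
It fails at once if a blue jar is tipped over (tilted by more than 0.6 rad) (angle between any of jar_pale, jar_light, jar_mid, jar_dark's own z axis and vertical above 0.6 rad).
It fails at once if a blue jar is dropped (falls or flies faster than 0.7 m/s, out of the fingers: a fall of about 25 mm) ((linear speed of jar_pale above 0.7 m/s and contact force between jar_pale and the fingers below 0.1 N) or (linear speed of jar_light above 0.7 m/s and contact force between jar_light and the fingers below 0.1 N) or (linear speed of jar_mid above 0.7 m/s and contact force between jar_mid and the fingers below 0.1 N) or (linear speed of jar_dark above 0.7 m/s and contact force between jar_dark and the fingers below 0.1 N)).
It fails at once if the ochre jar is moved by more than 20 mm or tipped over (distance of jar_ochre from where it was at the start of the episode above 0.02 m or angle between jar_ochre's own z axis and vertical above 0.6 rad).
It also fails if it takes over 118 s, if anything falls off the work surface, if the arm or the gripper's body presses on something with over 40 N, if the wrist force passes 120 N, or if a joint passes its speed limit or range.

## Robot

A 6-joint arm with a two-finger parallel gripper is mounted at the origin on the work surface. World frame = base frame: x ahead of the robot, y to its left, z up, the work surface at z = 0. Lengths are in mm, angles in rad, forces in N, time in s.
With the tool pointing down it reaches from about 375 to 925 mm from the base axis. Payload 5.7 kg.
Tool frame: the origin (TCP) lies between the finger pads; the fingertips stand 8 mm ahead of it and the grasp point (between the pads) lies 11 mm behind it (env.tip_extent is the distance from the TCP to the fingertips, in mm); z points along the fingers, y is the line along which they close (so a half turn about z gives the same grasp; the last joint's range is limited). The gripper opens to 88 mm and grips with 3 to 60 N. Pads are 20 mm wide; open, the fingers measure 115 mm over their backs; the gripper's body (75 mm by 178 mm) begins 61 mm behind the grasp point.
Start: joints at [-1.32, 0.359, 1.51, -0, 1.272, -0.115], TCP at [214.601, -560.276, 230.623] pointing down, gripper open.
Joint ranges: [-2.97, 2.97], [-1.01, 2.36], [0.21, 2.38], [-0.96, 4.11], [0.2, 2.71], [-2.98, 2.98]. Speed limits (rad/s): [2.39, 2.39, 3.14, 3.14, 3.14, 3.14].

## Interface

Orientations are given as a unit quaternion [w, x, y, z].
In Python, from rig import telemetry, vision, finish_job, env gives the robot as it stands.
- The arm moves only by the tool jog_arm, never from a script. Its argument "deltas" is a list that holds one entry, the list of rows, each a list of 7 numbers: the shift along the tool's x, y, z as a fraction of full scale, then the turn, a rotation vector about the tool's x, y, z as a fraction of full scale, then the gripper's target within -1 to 1 (shut at 1, half-way at 0, fully open at -1). A call has 1 to 8 rows; each row is the pose to reach, as a shift and turn from the pose commanded when the call began, along the tool's axes at that moment, turning the shorter way round; what a row does not reach only later rows make up. Full scale, the value 1, is 0.12 m for a shift and 180 degrees for a turn. A row lasts 1/10 s, in which the tool goes at most 50 mm and 8.59 degrees, less where a joint would pass 70% of its speed; a pose out of reach is approached as far as the arm can. A call with a number of a shift or a turn outside -1 to 1 is refused whole. A call with a gripper value outside its range is refused whole. The fingers move at their own pace and stop on an object; "force" is the grip in N (left out, the last holds). Time passes only in rows, so rows that repeat a pose let the fingers close. It gives the time, the measured TCP pose, the force, the opening and the grip force at its end, in the units of the state.
- telemetry.sense(): the state, without advancing time (a new reading comes with each control period).
- vision.grab_frame(name): name is "scene" or "top" or "wrist"; returns the picture (400x640x3 uint8, red, green, blue); there is no depth.
- vision.get_calibration(name): a dict with "intrinsics" (3x3 intrinsics, pixels), "k1" (the pictures are not rectified: a ray, as slopes to the right and down, at radius r is drawn at 1 + k1 r^2 times it, then the intrinsics apply), "R" (3x3) and "t" (3): a world point X has camera coordinates R X + t; the wrist camera has in their place "mount" (4x4, takes a point from camera to tool coordinates, whose origin is the TCP and whose axes are the flange's). Camera axes: x right, y down, z forward; pixel columns grow to the right and rows downward; lengths in mm; the calibration is good to about 2 mm. A picture is of the moment at which its call begins: read the wrist's pose just before it. get_calibration takes no time and is no camera call.
- finish_job(): hands the job in; it is judged then, once.
The state is a dict: "time_s": time; "q": joint angles; "joint_vel": joint speeds; "joint_efforts": joint torques, N m; "tcp_pos": TCP position; "tool_rot": TCP orientation; "ft_force": force on the tool from outside, world axes, zero at the start; "ft_torque": the same for the moment, N m; "gripper_width": finger opening in mm; "gripper_force": force on a finger pad.
Only numpy, scipy, OpenCV 4.12 (cv2) and the standard library are available. Lean on these libraries where they do the work, as an engineer would, in place of code of your own. Each camera call takes 0.05 s, during which the arm holds its last target. There are 200 camera calls.

## Working session

There is one attempt and no reset: what is moved stays moved. The work goes in short steps, Python scripts to look and compute and a tool call to move; the robot and the scene stay as the last step left them, time stands still between calls to the robot, and variables do not carry over. Pictures are saved under pics/ and viewed, at most 14 in all, crops included, and the job is handed in when it is done.

Besides the shell and the picture viewer there is one more tool, called in YAML: its name, and indented under it one key for each argument. jog_arm: Moves the arm, as the interface text tells. Shift numbers are shares of 0.12 m and turn numbers shares of 180 degrees, none past 1 either way. Its arguments: {"type":"object","properties":{"deltas":{"type":"array"},"force":{"type":"number"}},"required":["deltas"]}

```bash
mkdir -p pics; ls
python3 - <<'E'
from rig import telemetry, vision, env
import cv2
s=telemetry.sense(); print(s['time_s'],s['tcp_pos'],s['tool_rot'],s['gripper_width'])
for n in ("top","scene"):
    cv2.imwrite(f'pics/{n}0.png',vision.grab_frame(n)[:,:,::-1]); print(n,vision.get_calibration(n))
print(vision.get_calibration("wrist"))
E
```

```text
pics
0.0 [ 214.46407432 -559.67300914  229.83058262] [-8.87472851e-04  9.83316930e-01  1.81898392e-01 -5.13335580e-05] 87.9621274332692
top {'intrinsics': array([[432.87357954,   0.        , 328.33870343],
       [  0.        , 432.87357954, 207.99719376],
       [  0.        ,   0.        ,   1.        ]]), 'k1': 0.016531097126315626, 'R': array([[ 0.00564818, -0.99961348,  0.02722112],
       [-0.99707867, -0.00770324, -0.07599198],
       [ 0.0761723 , -0.02671238, -0.99673679]]), 't': array([-29.65852527, 501.23087411, 908.39818324])}
scene {'intrinsics': array([[363.69137377,   0.        , 313.6249542 ],
       [  0.        , 363.69137377, 202.20649148],
       [  0.        ,   0.        ,   1.        ]]), 'k1': -0.047286021260492486, 'R': array([[ 0.42837642,  0.90346852, -0.0154359 ],
       [ 0.76805979, -0.37306545, -0.52048663],
       [-0.47600189,  0.21110851, -0.85373028]]), 't': array([-197.60172143, -364.20416122, 1152.66650752])}
{'intrinsics': array([[360.80357436,   0.        , 318.95650322],
       [  0.        , 360.80357436, 200.77971538],
       [  0.        ,   0.        ,   1.        ]]), 'k1': -0.04535630070234897, 'mount': array([[ 8.51558622e-04, -9.55467550e-01, -2.95094959e-01,
         8.17634625e+01],
       [ 9.99998825e-01,  4.37422134e-04,  1.46940825e-03,
         3.27271374e-01],
       [-1.27489083e-03, -2.95095864e-01,  9.55466800e-01,
        -1.53766741e+02],
       [ 0.00000000e+00,  0.00000000e+00,  0.00000000e+00,
         1.00000000e+00]])}
```

View pics/top0.png

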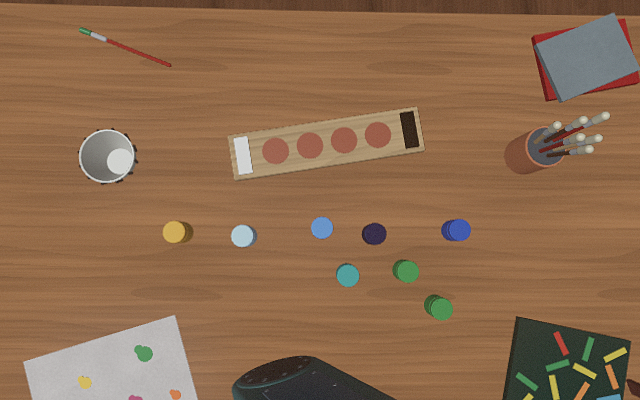

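View pics/scene0.png

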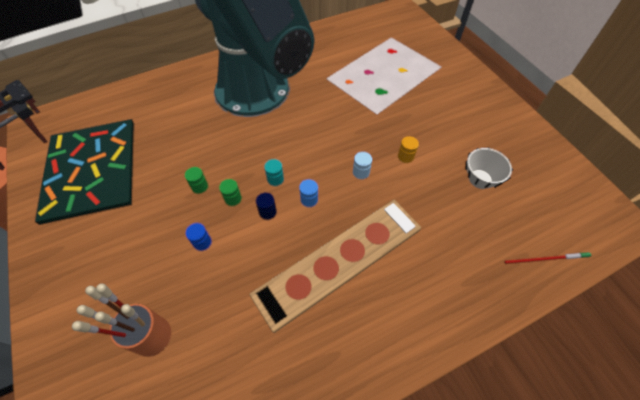

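Top view: lids at pale (242,236), light (321,228), dark (374,234), mid (459,230), ochre (174,232). The teal jar (348,275) stands near dark. Red marks are at (275,151), (310,145), (344,140) and (378,135), with the white tile on the left (238,155).

```bash
cat > h.py <<'E'
import numpy as np, cv2
from rig import telemetry, vision
from scipy.spatial.transform import Rotation as Ro
def toolR(s):
    q=s['tool_rot']; return Ro.from_quat([q[1],q[2],q[3],q[0]]).as_matrix()
def cam(name,s=None):
    c=vision.get_calibration(name); K=c['intrinsics'];k=c['k1']
    if name=='wrist':
        M=c['mount'];Rt=toolR(s); Rwc=Rt@M[:3,:3]; C=Rt@M[:3,3]+s['tcp_pos']
    else: Rwc=c['R'].T; C=-Rwc@c['t']
    return K,k,Rwc,C
def px2w(uv,z,cm):
    K,k,Rwc,C=cm
    d=np.array([(uv[0]-K[0,2])/K[0,0],(uv[1]-K[1,2])/K[1,1]]); u=d.copy()
    for _ in range(20): u=d/(1+k*(u@u))
    r=Rwc@np.array([u[0],u[1],1]); return C+r*(z-C[2])/r[2]
def blob(im,seed,tol=14):
    m=np.zeros((im.shape[0]+2,im.shape[1]+2),np.uint8)
    b=cv2.GaussianBlur(im,(3,3),0).copy()
    cv2.floodFill(b,m,tuple(int(v) for v in seed),(0,0,0),(tol,)*3,(tol,)*3,4|cv2.FLOODFILL_FIXED_RANGE|cv2.FLOODFILL_MASK_ONLY)
    m=cv2.morphologyEx(m[1:-1,1:-1],cv2.MORPH_CLOSE,np.ones((5,5)))
    c=max(cv2.findContours(m,cv2.RETR_EXTERNAL,cv2.CHAIN_APPROX_NONE)[0],key=cv2.contourArea)
    return c.reshape(-1,2).astype(float)
def circ(im,seed,z,cm,tol=14):
    "world centre and diameter of a flat disc at height z"
    P=np.array([px2w(p,z,cm)[:2] for p in blob(im,seed,tol)])
    (x,y),(a,b),_=cv2.fitEllipse(P.astype(np.float32)); return np.round([x,y,a,b],1)
E
python3 - <<'E'
from h import *
im=cv2.imread('pics/top0.png'); cm=cam('top')
for n,p in dict(pale=(242,236),light=(321,228),mid=(460,230),dark=(375,234),ochre=(173,232),teal=(348,275),g1=(407,271),g2=(442,309)).items(): print(n,circ(im,p,60,cm),px2w(p,60,cm).round())
M=[]
for p in [(275,151),(310,145),(344,140),(378,135)]:
    M.append(circ(im,p,18,cm)); print(M[-1],px2w(p,18,cm).round())
M=np.array(M)[:,:2]; print(np.linalg.norm(np.diff(M,axis=0),axis=1))
E
```

```text
pale [440.9 150.4  39.1  39.5] [440. 150.  60.]
light [458.5 -11.5  39.7  40. ] [457. -10.  60.]
mid [ 456.  -295.1   39.9   40.4] [ 455. -296.   60.]
dark [ 446.8 -120.2   39.9   43. ] [ 446. -121.   60.]
ochre [448.4 287.9  39.3  40. ] [447. 288.  60.]
teal [361.6 -64.7  39.2  40.7] [362. -66.  60.]
g1 [ 370.  -187.5   39.4   41.4] [ 371. -186.   60.]
g2 [ 295.3 -255.4   39.7   41.4] [ 295. -257.   60.]
[625.5  89.4  53.8  54.7] [624.  90.  18.]
[638.1  15.5  53.9  54.2] [638.  14.  18.]
[650.6 -58.5  53.6  54.4] [650. -60.  18.]
[ 663.2 -132.4   53.3   54.2] [ 662. -134.   18.]
[74.96645917 75.04831777 74.96645917]
```

jog_arm:
  deltas:
    - [[0.3, -0.15, 0, 0, 0, -0.047, -1], [0.6, -0.3, 0, 0, 0, -0.094, -1], [0.9, -0.45, 0, 0, 0, -0.141, -1], [1, -0.5, 0, 0, 0, -0.188, -1], [1, -0.5, 0, 0, 0, -0.235, -1], [1, -0.5, 0, 0, 0, -0.282, -1], [1, -0.5, 0, 0, 0, -0.329, -1], [1, -0.5, 0, 0, 0, -0.37, -1]]
  force: 20

```text
time_s: 0.9
tcp_pos: [305.1, -460.9, 230.2]
tool_rot: [-0.0, 0.72, 0.694, 0.0]
ft_force: [-0.1, -0.1, -0.1]
gripper_width: 87.8
gripper_force: 0.0
```

```bash
cat >> h.py <<'E'
TH=99.65
J=dict(mid=(456,-295.1),dark=(446.8,-120.2),light=(458.5,-11.5),pale=(440.9,150.4))
MK=dict(pale=(625.5,89.4),light=(638.1,15.5),mid=(650.6,-58.5),dark=(663.2,-132.4))
def go(xy,z):
    "shift and turn to the target, in fractions, along present tool axes"
    s=telemetry.sense();R=toolR(s)
    d=R.T@(np.array([*xy,z])-s['tcp_pos'])/120
    t=np.radians(TH);Rt=np.array([[np.cos(t),np.sin(t),0],[np.sin(t),-np.cos(t),0],[0,0,-1]])
    print('t',s['time_s'],'tcp',s['tcp_pos'].round(1),'shift',d.round(3),'turn',(Ro.from_matrix(R.T@Rt).as_rotvec()/np.pi).round(3),'w',round(s['gripper_width'],1))
E
python3 -c "
from h import *
go(J['mid'],110)
t=np.radians(TH)
for D in (J,MK):
  for n,(x,y) in D.items(): print(n,np.round([x*np.cos(t)+y*np.sin(t),x*np.sin(t)-y*np.cos(t)],1))"
```

```text
t 0.9 tcp [ 305.1 -460.9  230.2] shift [1.426 1.206 1.003] turn [-0.    -0.    -0.065] w 87.8
mid [-367.4  400.1]
dark [-193.4  420.3]
light [-88.2 450.1]
pale [ 74.4 459.9]
pale [-16.7 631.6]
light [-91.7 631.7]
mid [-166.7  631.6]
dark [-241.7  631.6]
```

jog_arm:
  deltas:
    - [[0.35, 0.3, 0.1, 0, 0, -0.03, -1], [0.7, 0.6, 0.25, 0, 0, -0.065, -1], [1, 0.85, 0.4, 0, 0, -0.065, -1], [1, 1, 0.5, 0, 0, -0.065, -1], [1, 1, 0.5, 0, 0, -0.065, -1]]

```text
time_s: 1.4
tcp_pos: [431.7, -343.6, 168.4]
tool_rot: [-0.002, 0.646, 0.763, 0.001]
ft_force: [-0.6, -1.1, 0.0]
gripper_width: 88.2
gripper_force: 0.0
```

```bash
python3 -c "
from h import *
go(J['mid'],110)"
```

```text
t 1.4 tcp [ 431.7 -343.6  168.4] shift [0.364 0.266 0.487] turn [-0.    -0.001 -0.001] w 88.2
```

jog_arm:
  deltas:
    - [[0.2, 0.15, 0.25, 0, 0, 0, -1], [0.36, 0.266, 0.42, 0, 0, 0, -1], [0.36, 0.266, 0.48, 0, 0, 0, -1], [0.36, 0.266, 0.48, 0, 0, 0, -1], [0.36, 0.266, 0.48, 0, 0, 0, -1]]

```text
time_s: 1.9
tcp_pos: [454.7, -300.3, 113.8]
tool_rot: [0.001, 0.648, 0.762, -0.0]
ft_force: [-0.7, -1.0, 0.6]
gripper_width: 87.6
gripper_force: 0.0
```

```bash
python3 -c "
from h import *
s=telemetry.sense();im=vision.grab_frame('wrist')[:,:,::-1];cv2.imwrite('pics/w1.png',im)
cm=cam('wrist',s);K,k,R,C=cm
p=R.T@(np.array([456,-295.1,60])-C);p=p[:2]/p[2]*K[0,0]+K[:2,2];print(p)
try: print(circ(im.copy(),p,60,cm))
except Exception as e: print(e)
go(J['mid'],27)"
```

```text
[321.43973927 219.08528451]
[ 455.  -294.3   41.8   42.1]
t 1.95 tcp [ 454.9 -300.5  114.1] shift [0.045 0.015 0.726] turn [ 0.     0.001 -0.003] w 87.6
```

View pics/w1.png

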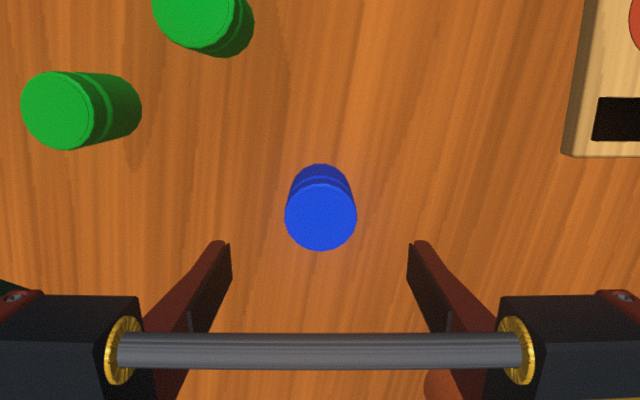

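Wrist view: the mid lid at (321,215) sits centred between the fingers, and its position agrees with the top camera to about 1 mm. I'll descend and grip.

jog_arm:
  deltas:
    - [[0.045, 0.015, 0.2, 0, 0, 0, -1], [0.045, 0.015, 0.45, 0, 0, 0, -1], [0.045, 0.015, 0.65, 0, 0, 0, -1], [0.045, 0.015, 0.726, 0, 0, 0, -1], [0.045, 0.015, 0.726, 0, 0, 0, -1], [0.045, 0.015, 0.726, 0, 0, 0, 0.3], [0.045, 0.015, 0.726, 0, 0, 0, 0.5], [0.045, 0.015, 0.726, 0, 0, 0, 1]]
  force: 20

```text
time_s: 2.75
tcp_pos: [456.4, -293.8, 27.1]
tool_rot: [0.001, 0.648, 0.762, 0.0]
ft_force: [-0.5, 0.1, 0.9]
gripper_width: 67.4
gripper_force: 0.0
```

jog_arm:
  deltas:
    - [[0, 0, 0, 0, 0, 0, 1], [0, 0, 0, 0, 0, 0, 1], [0, 0, 0, 0, 0, 0, 1], [0, 0, 0, 0, 0, 0, 1]]

```text
time_s: 3.15
tcp_pos: [455.7, -293.1, 26.2]
tool_rot: [0.0, 0.648, 0.762, -0.0]
ft_force: [-1.1, 1.1, 4.7]
gripper_width: 45.8
gripper_force: 20.0
```

```bash
python3 -c "
from h import *
go(J['mid'],27)"
```

```text
t 3.15 tcp [ 455.7 -293.1   26.2] shift [-0.017  0.    -0.007] turn [-0.     0.    -0.002] w 45.8
```

jog_arm:
  deltas:
    - [[0, 0, -0.15, 0, 0, 0, 1], [0, 0, -0.4, 0, 0, 0, 1], [0.1, 0.15, -0.6, 0, 0, 0, 1], [0.3, 0.4, -0.6, 0, 0, 0, 1], [0.5, 0.65, -0.6, 0, 0, 0, 1], [0.7, 0.9, -0.6, 0, 0, 0, 1], [0.8, 1, -0.6, 0, 0, 0, 1], [0.8, 1, -0.6, 0, 0, 0, 1]]

```text
time_s: 3.95
tcp_pos: [559.5, -177.3, 97.6]
tool_rot: [-0.0, 0.647, 0.763, 0.0]
ft_force: [-0.5, -0.4, -1.2]
gripper_width: 45.9
gripper_force: 20.0
```

```bash
python3 -c "
from h import *
go(MK['mid'],80)"
```

```text
t 3.95 tcp [ 559.5 -177.3   97.6] shift [0.852 0.911 0.147] turn [-0.    -0.    -0.001] w 45.9
```

jog_arm:
  deltas:
    - [[0.15, 0.15, 0, 0, 0, 0, 1], [0.35, 0.38, 0, 0, 0, 0, 1], [0.55, 0.6, 0, 0, 0, 0, 1], [0.75, 0.8, 0, 0, 0, 0, 1], [0.86, 0.911, 0, 0, 0, 0, 1], [0.86, 0.911, 0.1, 0, 0, 0, 1], [0.86, 0.911, 0.15, 0, 0, 0, 1], [0.86, 0.911, 0.15, 0, 0, 0, 1]]

```text
time_s: 4.75
tcp_pos: [647.3, -60.9, 78.0]
tool_rot: [-0.002, 0.648, 0.762, -0.001]
ft_force: [-0.9, 0.4, -0.8]
gripper_width: 45.8
gripper_force: 20.0
```

```bash
python3 -c "
from h import *
go(MK['mid'],45)"
```

```text
t 4.75 tcp [647.3 -60.9  78. ] shift [0.015 0.031 0.275] turn [-0.001 -0.    -0.003] w 45.8
```

jog_arm:
  deltas:
    - [[0.025, 0.031, 0.08, 0, 0, 0, 1], [0.025, 0.031, 0.16, 0, 0, 0, 1], [0.025, 0.031, 0.22, 0, 0, 0, 1], [0.025, 0.031, 0.25, 0, 0, 0, 1], [0.025, 0.031, 0.265, 0, 0, 0, 1], [0.025, 0.031, 0.275, 0, 0, 0, 1], [0.025, 0.031, 0.275, 0, 0, 0, 1], [0.025, 0.031, 0.275, 0, 0, 0, 1]]

```text
time_s: 5.55
tcp_pos: [653.3, -56.1, 47.2]
tool_rot: [0.0, 0.648, 0.762, 0.0]
ft_force: [-0.4, 0.9, -1.0]
gripper_width: 45.5
gripper_force: 20.0
```

```bash
python3 -c "
from h import *
go(MK['mid'],44.2);print(telemetry.sense()['ft_force'])"
```

```text
t 5.55 tcp [653.3 -56.1  47.2] shift [-0.016 -0.026  0.025] turn [ 0.     0.    -0.002] w 45.5
[-0.40927893  0.93396137 -1.03465682]
```

jog_arm:
  deltas:
    - [[-0.006, -0.026, 0.01, 0, 0, 0, 1], [-0.006, -0.026, 0.022, 0, 0, 0, 1], [-0.006, -0.026, 0.022, 0, 0, 0, 1], [-0.006, -0.026, 0.022, 0, 0, 0, 1]]

```text
time_s: 5.95
tcp_pos: [650.2, -57.3, 44.3]
tool_rot: [-0.0, 0.648, 0.762, 0.0]
ft_force: [-0.3, -0.5, -1.0]
gripper_width: 45.3
gripper_force: 20.0
```

```bash
python3 -c "
from h import *
go(MK['mid'],44.2);print(telemetry.sense()['ft_force'])"
```

```text
t 5.95 tcp [650.2 -57.3  44.3] shift [-0.01   0.002  0.001] turn [ 0.    -0.    -0.002] w 45.3
[-0.34889206 -0.52573264 -1.0220184 ]
```

jog_arm:
  deltas:
    - [[0, 0, 0.01, 0, 0, 0, 1], [0, 0, 0.01, 0, 0, 0, 1], [0, 0, 0.01, 0, 0, 0, 0.4], [0, 0, 0.01, 0, 0, 0, 0], [0, 0, 0.01, 0, 0, 0, -0.5], [0, 0, 0.01, 0, 0, 0, -1], [0, 0, 0.01, 0, 0, 0, -1], [0, 0, 0.01, 0, 0, 0, -1]]

```text
time_s: 6.75
tcp_pos: [650.2, -57.3, 42.9]
tool_rot: [-0.0, 0.648, 0.762, -0.0]
ft_force: [0.2, -0.1, 0.3]
gripper_width: 74.1
gripper_force: 0.0
```

jog_arm:
  deltas:
    - [[0, 0, -0.1, 0, 0, 0, -1], [0, 0, -0.3, 0, 0, 0, -1], [0, 0, -0.5, 0, 0, 0, -1], [0, 0, -0.6, 0, 0, 0, -1], [-0.05, -0.3, -0.6, 0, 0, 0, -1], [-0.1, -0.6, -0.6, 0, 0, 0, -1], [-0.15, -0.9, -0.6, 0, 0, 0, -1], [-0.2, -1, -0.6, 0, 0, 0, -1]]

```text
time_s: 7.55
tcp_pos: [531.5, -100.1, 115.0]
tool_rot: [-0.002, 0.648, 0.762, -0.001]
ft_force: [0.4, 0.9, 0.3]
gripper_width: 88.0
gripper_force: 0.0
```

```bash
python3 -c "
from h import *
im=vision.grab_frame('top')[:,:,::-1].copy();cv2.imwrite('pics/t1.png',im)
go(J['dark'],105)"
```

```text
t 7.6 tcp [ 532.  -101.2  115.1] shift [-0.043 -0.726  0.086] turn [-0.001 -0.    -0.002] w 87.7
```

View pics/t1.png

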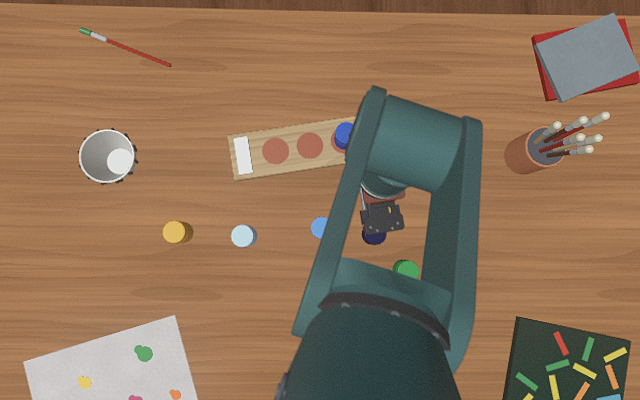

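The mid jar is upright on its mark, with its lid at (346,135). Next is dark.

jog_arm:
  deltas:
    - [[-0.01, -0.25, 0, 0, 0, 0, -1], [-0.02, -0.5, 0, 0, 0, 0, -1], [-0.035, -0.7, 0, 0, 0, 0, -1], [-0.035, -0.76, 0.05, 0, 0, 0, -1], [-0.035, -0.76, 0.08, 0, 0, 0, -1], [-0.035, -0.76, 0.08, 0, 0, 0, -1], [-0.035, -0.76, 0.08, 0, 0, 0, -1], [-0.035, -0.76, 0.08, 0, 0, 0, -1]]

```text
time_s: 8.4
tcp_pos: [447.6, -119.2, 105.5]
tool_rot: [0.0, 0.648, 0.762, 0.0]
ft_force: [-0.4, 0.1, 0.6]
gripper_width: 87.9
gripper_force: 0.0
```

```bash
cat >> h.py <<'E'
def wr(n,z=27,tol=14):
    s=telemetry.sense();im=np.ascontiguousarray(vision.grab_frame('wrist')[:,:,::-1]);cv2.imwrite(f'pics/w_{n}.png',im)
    cm=cam('wrist',s);K,k,R,C=cm
    p=R.T@(np.array([*J[n],60])-C);p=p[:2]/p[2]*K[0,0]+K[:2,2];print(p.round())
    try: c=circ(im,p,60,cm,tol);print('lid',c)
    except Exception as e: print(e)
    go(J[n],z)
E
python3 -c "
from h import *
wr('dark')"
```

```text
[316. 233.]
lid [ 445.7 -119.2   42.1   43.2]
t 8.45 tcp [ 447.3 -119.1  105.5] shift [-0.008 -0.006  0.654] turn [ 0.     0.    -0.002] w 87.8
```

Both cameras agree on dark to about 1 mm.

jog_arm:
  deltas:
    - [[0, -0.01, 0.2, 0, 0, 0, -1], [0, -0.01, 0.45, 0, 0, 0, -1], [0, -0.01, 0.6, 0, 0, 0, -1], [0, -0.01, 0.654, 0, 0, 0, -1], [0, -0.01, 0.654, 0, 0, 0, -1], [0, -0.01, 0.654, 0, 0, 0, 0.3], [0, -0.01, 0.654, 0, 0, 0, 0.5], [0, -0.01, 0.654, 0, 0, 0, 1]]

```text
time_s: 9.25
tcp_pos: [445.8, -119.6, 27.9]
tool_rot: [0.001, 0.648, 0.762, 0.0]
ft_force: [-0.5, -0.2, 0.1]
gripper_width: 67.4
gripper_force: 0.0
```

jog_arm:
  deltas:
    - [[0, 0, 0, 0, 0, 0, 1], [0, 0, 0, 0, 0, 0, 1], [0, 0, 0, 0, 0, 0, 1], [0, 0, 0, 0, 0, 0, 1]]

```text
time_s: 9.65
tcp_pos: [445.2, -119.3, 27.2]
tool_rot: [0.0, 0.648, 0.762, 0.0]
ft_force: [-1.1, 0.6, 3.5]
gripper_width: 46.1
gripper_force: 20.0
```

```bash
python3 -c "
from h import *
go(MK['dark'],45)"
```

```text
t 9.65 tcp [ 445.2 -119.3   27.2] shift [-0.4    1.775 -0.147] turn [ 0.     0.    -0.002] w 46.1
```

jog_arm:
  deltas:
    - [[0, 0, -0.15, 0, 0, 0, 1], [0, 0, -0.4, 0, 0, 0, 1], [-0.1, 0.15, -0.6, 0, 0, 0, 1], [-0.2, 0.35, -0.65, 0, 0, 0, 1], [-0.3, 0.55, -0.65, 0, 0, 0, 1], [-0.4, 0.75, -0.65, 0, 0, 0, 1], [-0.4, 0.9, -0.65, 0, 0, 0, 1], [-0.4, 1, -0.65, 0, 0, 0, 1]]

```text
time_s: 10.45
tcp_pos: [572.3, -147.4, 104.6]
tool_rot: [-0.0, 0.648, 0.762, 0.0]
ft_force: [-0.3, -0.4, -1.7]
gripper_width: 45.9
gripper_force: 20.0
```

jog_arm:
  deltas:
    - [[0, 0.15, 0, 0, 0, 0, 1], [0, 0.35, 0, 0, 0, 0, 1], [0, 0.55, 0, 0, 0, 0, 1], [0, 0.7, 0.1, 0, 0, 0, 1], [0, 0.775, 0.25, 0, 0, 0, 1], [0, 0.775, 0.3, 0, 0, 0, 1], [0, 0.775, 0.3, 0, 0, 0, 1], [0, 0.775, 0.3, 0, 0, 0, 1]]

```text
time_s: 11.25
tcp_pos: [662.0, -132.3, 69.0]
tool_rot: [-0.001, 0.648, 0.762, -0.0]
ft_force: [0.1, -0.6, -0.7]
gripper_width: 45.3
gripper_force: 20.0
```

```bash
python3 -c "
from h import *
go(MK['dark'],44.5)"
```

```text
t 11.25 tcp [ 662.  -132.3   69. ] shift [-0.003  0.01   0.204] turn [-0.    -0.    -0.002] w 45.3
```

jog_arm:
  deltas:
    - [[0, 0.01, 0.08, 0, 0, 0, 1], [0, 0.01, 0.14, 0, 0, 0, 1], [0, 0.01, 0.18, 0, 0, 0, 1], [0, 0.01, 0.195, 0, 0, 0, 1], [0, 0.01, 0.204, 0, 0, 0, 1], [0, 0.01, 0.204, 0, 0, 0, 1], [0, 0.01, 0.204, 0, 0, 0, 1], [0, 0.01, 0.204, 0, 0, 0, 1]]

```text
time_s: 12.05
tcp_pos: [663.4, -132.1, 45.3]
tool_rot: [-0.001, 0.648, 0.762, -0.0]
ft_force: [-4.5, 0.7, 5.8]
gripper_width: 45.8
gripper_force: 20.0
```

```bash
python3 -c "
from h import *
go(MK['dark'],44.5);print(telemetry.sense()['ft_force'])"
```

```text
t 12.05 tcp [ 663.4 -132.1   45.3] shift [-0.002 -0.002  0.007] turn [-0.    -0.    -0.002] w 45.8
[-4.49019048  0.74400476  5.83781931]
```

jog_arm:
  deltas:
    - [[0, 0, 0, 0, 0, 0, 0.4], [0, 0, 0, 0, 0, 0, 0], [0, 0, 0, 0, 0, 0, -0.5], [0, 0, 0, 0, 0, 0, -1], [0, 0, 0, 0, 0, 0, -1], [0, 0, 0, 0, 0, 0, -1]]

```text
time_s: 12.65
tcp_pos: [664.3, -132.2, 44.5]
tool_rot: [0.0, 0.648, 0.762, 0.0]
ft_force: [-0.1, 0.5, -0.1]
gripper_width: 73.9
gripper_force: 0.0
```

jog_arm:
  deltas:
    - [[0, 0, -0.1, 0, 0, 0, -1], [0, 0, -0.3, 0, 0, 0, -1], [0, 0, -0.5, 0, 0, 0, -1], [0, 0, -0.6, 0, 0, 0, -1], [0.2, -0.3, -0.6, 0, 0, 0, -1], [0.4, -0.6, -0.6, 0, 0, 0, -1], [0.6, -0.9, -0.6, 0, 0, 0, -1], [0.8, -1, -0.6, 0, 0, 0, -1]]

```text
time_s: 13.45
tcp_pos: [525.8, -55.9, 116.4]
tool_rot: [-0.002, 0.648, 0.762, -0.001]
ft_force: [1.6, -0.1, -0.0]
gripper_width: 88.1
gripper_force: 0.0
```

jog_arm:
  deltas:
    - [[0.2, -0.2, 0, 0, 0, 0, -1], [0.4, -0.4, 0, 0, 0, 0, -1], [0.48, -0.51, 0, 0, 0, 0, -1], [0.48, -0.51, 0.08, 0, 0, 0, -1], [0.48, -0.51, 0.08, 0, 0, 0, -1], [0.48, -0.51, 0.08, 0, 0, 0, -1], [0.48, -0.51, 0.08, 0, 0, 0, -1]]

```text
time_s: 14.15
tcp_pos: [462.0, -10.4, 106.9]
tool_rot: [0.0, 0.648, 0.762, 0.0]
ft_force: [0.5, -0.6, 0.1]
gripper_width: 87.4
gripper_force: 0.0
```

```bash
python3 -c "
from h import *
wr('light')"
```

```text
[312. 232.]
lid [457.4 -10.   42.3  42.4]
t 14.2 tcp [461.9 -10.3 107. ] shift [-0.005 -0.03   0.666] turn [ 0.     0.    -0.002] w 87.9
```

View pics/w_light.png

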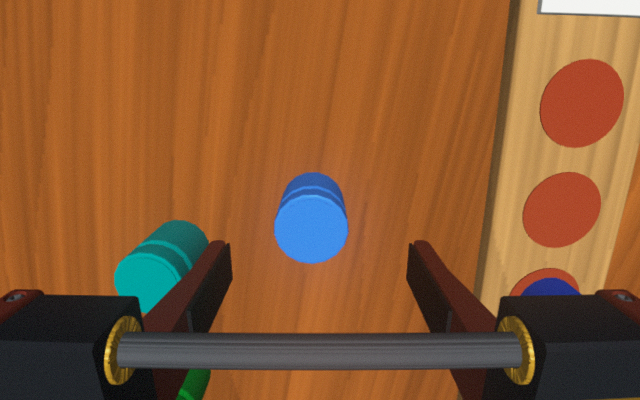

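Wrist view: the light lid at (311,228) is between the fingers. The teal jar at (150,285) lies outside the finger path (about 80 mm from the jar centre against 58 mm), so it's clear.

jog_arm:
  deltas:
    - [[0, -0.035, 0.2, 0, 0, 0, -1], [0, -0.035, 0.45, 0, 0, 0, -1], [0, -0.035, 0.6, 0, 0, 0, -1], [0, -0.035, 0.666, 0, 0, 0, -1], [0, -0.035, 0.666, 0, 0, 0, -1], [0, -0.035, 0.666, 0, 0, 0, 0.3], [0, -0.035, 0.666, 0, 0, 0, 0.5], [0, -0.035, 0.666, 0, 0, 0, 1]]

```text
time_s: 15.0
tcp_pos: [457.2, -10.6, 27.8]
tool_rot: [0.001, 0.648, 0.762, 0.0]
ft_force: [-0.4, 0.0, -0.1]
gripper_width: 67.2
gripper_force: 0.0
```

jog_arm:
  deltas:
    - [[0, 0, 0, 0, 0, 0, 1], [0, 0, 0, 0, 0, 0, 1], [0, 0, 0, 0, 0, 0, 1], [0, 0, 0, 0, 0, 0, 1]]

```text
time_s: 15.4
tcp_pos: [456.7, -10.4, 27.3]
tool_rot: [0.0, 0.648, 0.762, 0.0]
ft_force: [0.1, 1.0, 3.9]
gripper_width: 45.7
gripper_force: 20.0
```

```bash
python3 -c "
from h import *
go(MK['light'],45)"
```

```text
t 15.4 tcp [456.7 -10.4  27.3] shift [-0.03   1.527 -0.147] turn [ 0.     0.    -0.002] w 45.7
```

jog_arm:
  deltas:
    - [[0, 0, -0.15, 0, 0, 0, 1], [0, 0, -0.4, 0, 0, 0, 1], [0, 0.15, -0.6, 0, 0, 0, 1], [-0.01, 0.35, -0.65, 0, 0, 0, 1], [-0.02, 0.55, -0.65, 0, 0, 0, 1], [-0.03, 0.75, -0.65, 0, 0, 0, 1], [-0.03, 0.9, -0.65, 0, 0, 0, 1], [-0.03, 1, -0.65, 0, 0, 0, 1]]

```text
time_s: 16.2
tcp_pos: [576.6, 5.5, 104.7]
tool_rot: [-0.0, 0.648, 0.762, 0.0]
ft_force: [0.7, 1.1, -1.5]
gripper_width: 45.5
gripper_force: 20.0
```

jog_arm:
  deltas:
    - [[0, 0.15, 0, 0, 0, 0, 1], [0, 0.35, 0, 0, 0, 0, 1], [0, 0.47, 0, 0, 0, 0, 1], [0, 0.53, 0.1, 0, 0, 0, 1], [0, 0.53, 0.25, 0, 0, 0, 1], [0, 0.53, 0.3, 0, 0, 0, 1], [0, 0.53, 0.3, 0, 0, 0, 1], [0, 0.53, 0.3, 0, 0, 0, 1]]

```text
time_s: 17.0
tcp_pos: [637.6, 15.5, 68.9]
tool_rot: [-0.0, 0.648, 0.762, -0.0]
ft_force: [-0.4, 0.4, 0.1]
gripper_width: 45.7
gripper_force: 20.0
```

```bash
python3 -c "
from h import *
go(MK['light'],45)"
```

```text
t 17.0 tcp [637.6  15.5  68.9] shift [-0.001  0.004  0.199] turn [-0.    -0.    -0.002] w 45.7
```

jog_arm:
  deltas:
    - [[0, 0, 0.08, 0, 0, 0, 1], [0, 0, 0.14, 0, 0, 0, 1], [0, 0, 0.18, 0, 0, 0, 1], [0, 0, 0.19, 0, 0, 0, 1], [0, 0, 0.2, 0, 0, 0, 1], [0, 0, 0.203, 0, 0, 0, 1], [0, 0, 0.203, 0, 0, 0, 1], [0, 0, 0.203, 0, 0, 0, 1]]

```text
time_s: 17.8
tcp_pos: [637.6, 15.6, 45.3]
tool_rot: [-0.0, 0.648, 0.762, -0.0]
ft_force: [-4.3, 0.3, 4.7]
gripper_width: 45.8
gripper_force: 20.0
```

```bash
python3 -c "
from h import *
go(MK['light'],44.5);print(telemetry.sense()['ft_force'])"
```

```text
t 17.8 tcp [637.6  15.6  45.3] shift [-0.001  0.004  0.007] turn [-0.    -0.    -0.002] w 45.8
[-4.25765641  0.25972293  4.68899171]
```

jog_arm:
  deltas:
    - [[0, 0, 0, 0, 0, 0, 0.4], [0, 0, 0, 0, 0, 0, 0], [0, 0, 0, 0, 0, 0, -0.5], [0, 0, 0, 0, 0, 0, -1], [0, 0, 0, 0, 0, 0, -1], [0, 0, 0, 0, 0, 0, -1]]

```text
time_s: 18.4
tcp_pos: [638.6, 15.5, 44.6]
tool_rot: [0.0, 0.648, 0.762, 0.0]
ft_force: [-0.6, 0.1, 1.0]
gripper_width: 73.8
gripper_force: 0.0
```

jog_arm:
  deltas:
    - [[0, 0, -0.1, 0, 0, 0, -1], [0, 0, -0.3, 0, 0, 0, -1], [0, 0, -0.5, 0, 0, 0, -1], [0, 0, -0.6, 0, 0, 0, -1], [0.25, -0.3, -0.6, 0, 0, 0, -1], [0.5, -0.6, -0.6, 0, 0, 0, -1], [0.75, -0.9, -0.6, 0, 0, 0, -1], [0.95, -1, -0.6, 0, 0, 0, -1]]

```text
time_s: 19.2
tcp_pos: [496.4, 109.4, 116.5]
tool_rot: [-0.002, 0.648, 0.762, -0.001]
ft_force: [0.3, 0.2, -0.2]
gripper_width: 87.3
gripper_force: 0.0
```

jog_arm:
  deltas:
    - [[0.2, -0.2, 0, 0, 0, 0, -1], [0.4, -0.4, 0, 0, 0, 0, -1], [0.43, -0.43, 0, 0, 0, 0, -1], [0.43, -0.43, 0.08, 0, 0, 0, -1], [0.43, -0.43, 0.08, 0, 0, 0, -1], [0.43, -0.43, 0.08, 0, 0, 0, -1], [0.43, -0.43, 0.08, 0, 0, 0, -1]]

```text
time_s: 19.9
tcp_pos: [443.4, 150.8, 106.9]
tool_rot: [0.0, 0.648, 0.762, 0.0]
ft_force: [0.4, 0.0, 0.4]
gripper_width: 88.2
gripper_force: 0.0
```

```bash
python3 -c "
from h import *
wr('pale')"
```

```text
[314. 231.]
lid [439.8 151.9  42.   42.2]
t 19.95 tcp [443.2 150.9 107. ] shift [-0.001 -0.02   0.667] turn [ 0.    -0.    -0.003] w 87.8
```

jog_arm:
  deltas:
    - [[0, -0.025, 0.2, 0, 0, 0, -1], [0, -0.025, 0.45, 0, 0, 0, -1], [0, -0.025, 0.6, 0, 0, 0, -1], [0, -0.025, 0.667, 0, 0, 0, -1], [0, -0.025, 0.667, 0, 0, 0, -1], [0, -0.025, 0.667, 0, 0, 0, 0.3], [0, -0.025, 0.667, 0, 0, 0, 0.5], [0, -0.025, 0.667, 0, 0, 0, 1]]

```text
time_s: 20.75
tcp_pos: [440.1, 151.0, 27.9]
tool_rot: [0.001, 0.648, 0.762, 0.001]
ft_force: [0.4, -0.5, -0.1]
gripper_width: 67.2
gripper_force: 0.0
```

jog_arm:
  deltas:
    - [[0, 0, 0, 0, 0, 0, 1], [0, 0, 0, 0, 0, 0, 1], [0, 0, 0, 0, 0, 0, 1], [0, 0, 0, 0, 0, 0, 1]]

```text
time_s: 21.15
tcp_pos: [439.5, 151.0, 27.3]
tool_rot: [0.0, 0.648, 0.762, 0.0]
ft_force: [-0.8, -0.4, 3.9]
gripper_width: 45.6
gripper_force: 20.0
```

```bash
python3 -c "
from h import *
go(MK['pale'],45)"
```

```text
t 21.15 tcp [439.5 151.   27.3] shift [-0.756  1.447 -0.147] turn [ 0.    -0.    -0.002] w 45.6
```

jog_arm:
  deltas:
    - [[0, 0, -0.15, 0, 0, 0, 1], [0, 0, -0.4, 0, 0, 0, 1], [-0.15, 0.15, -0.6, 0, 0, 0, 1], [-0.3, 0.35, -0.65, 0, 0, 0, 1], [-0.45, 0.55, -0.65, 0, 0, 0, 1], [-0.6, 0.75, -0.65, 0, 0, 0, 1], [-0.7, 0.9, -0.65, 0, 0, 0, 1], [-0.756, 1, -0.65, 0, 0, 0, 1]]

```text
time_s: 21.95
tcp_pos: [573.7, 79.8, 104.7]
tool_rot: [0.0, 0.648, 0.762, 0.0]
ft_force: [0.7, 0.2, -0.6]
gripper_width: 45.9
gripper_force: 20.0
```

jog_arm:
  deltas:
    - [[0, 0.15, 0, 0, 0, 0, 1], [0, 0.3, 0, 0, 0, 0, 1], [0, 0.4, 0, 0, 0, 0, 1], [0, 0.45, 0.1, 0, 0, 0, 1], [0, 0.45, 0.25, 0, 0, 0, 1], [0, 0.45, 0.3, 0, 0, 0, 1], [0, 0.45, 0.3, 0, 0, 0, 1], [0, 0.45, 0.3, 0, 0, 0, 1]]

```text
time_s: 22.75
tcp_pos: [625.1, 89.4, 68.9]
tool_rot: [-0.0, 0.648, 0.762, -0.0]
ft_force: [-0.1, -0.4, -0.5]
gripper_width: 45.6
gripper_force: 20.0
```

```bash
python3 -c "
from h import *
go(MK['pale'],45)"
```

```text
t 22.75 tcp [625.1  89.4  68.9] shift [-0.001  0.003  0.199] turn [-0.    -0.    -0.002] w 45.6
```

jog_arm:
  deltas:
    - [[0, 0, 0.08, 0, 0, 0, 1], [0, 0, 0.14, 0, 0, 0, 1], [0, 0, 0.18, 0, 0, 0, 1], [0, 0, 0.19, 0, 0, 0, 1], [0, 0, 0.2, 0, 0, 0, 1], [0, 0, 0.203, 0, 0, 0, 1], [0, 0, 0.203, 0, 0, 0, 1], [0, 0, 0.203, 0, 0, 0, 1]]

```text
time_s: 23.55
tcp_pos: [625.0, 89.3, 45.4]
tool_rot: [-0.0, 0.648, 0.762, -0.0]
ft_force: [-4.9, -0.2, 5.9]
gripper_width: 45.8
gripper_force: 20.0
```

jog_arm:
  deltas:
    - [[0, 0, 0, 0, 0, 0, 0.4], [0, 0, 0, 0, 0, 0, 0], [0, 0, 0, 0, 0, 0, -0.5], [0, 0, 0, 0, 0, 0, -1], [0, 0, 0, 0, 0, 0, -1], [0, 0, 0, 0, 0, 0, -1]]

```text
time_s: 24.15
tcp_pos: [626.0, 89.4, 44.7]
tool_rot: [0.0, 0.648, 0.762, 0.0]
ft_force: [0.4, -0.4, -0.0]
gripper_width: 74.3
gripper_force: 0.0
```

jog_arm:
  deltas:
    - [[0, 0, -0.1, 0, 0, 0, -1], [0, 0, -0.3, 0, 0, 0, -1], [0, 0, -0.55, 0, 0, 0, -1], [0, 0, -0.8, 0, 0, 0, -1], [0.2, -0.2, -1, 0, 0, 0, -1], [0.5, -0.5, -1, 0, 0, 0, -1], [0.8, -0.8, -1, 0, 0, 0, -1], [1, -1, -1, 0, 0, 0, -1]]

```text
time_s: 24.95
tcp_pos: [485.4, 189.6, 165.7]
tool_rot: [-0.0, 0.648, 0.762, 0.0]
ft_force: [0.6, 0.2, -0.0]
gripper_width: 87.8
gripper_force: 0.0
```

jog_arm:
  deltas:
    - [[0.2, -0.1, -0.1, 0, 0, 0, -1], [0.5, -0.2, -0.3, 0, 0, 0, -1], [0.8, -0.3, -0.5, 0, 0, 0, -1], [1, -0.4, -0.5, 0, 0, 0, -1], [1, -0.4, -0.5, 0, 0, 0, -1], [1, -0.4, -0.5, 0, 0, 0, -1]]

```text
time_s: 25.55
tcp_pos: [421.1, 299.2, 225.2]
tool_rot: [0.0, 0.647, 0.762, 0.0]
ft_force: [-0.1, -0.1, 0.3]
gripper_width: 87.4
gripper_force: 0.0
```

```bash
python3 -c "
from h import *
im=vision.grab_frame('top')[:,:,::-1].copy();cv2.imwrite('pics/t2.png',im)
K,k,R,C=cm=cam('top')
for n,m in MK.items():
    p=R.T@(np.array([*m,78])-C);p=p[:2]/p[2]*K[0,0]+K[:2,2]
    c=circ(im,p,78,cm);print(n,p.round(),c,(c[:2]-m).round(1))
s=telemetry.sense();print(s['time_s'],s['tcp_pos'],s['ft_force'])"
```

```text
pale [272. 144.] [626.4  88.7  39.1  40. ] [ 0.9 -0.7]
light [309. 139.] [638.9  14.5  39.1  40.2] [ 0.8 -1. ]
mid [345. 133.] [651.6 -59.1  39.6  40.3] [ 1.  -0.6]
dark [381. 127.] [ 663.9 -132.8   39.5   43.5] [ 0.7 -0.4]
25.6 [421.38022658 298.61438924 224.86091386] [0.33392561 0.3924015  0.41096611]
```

View pics/t2.png

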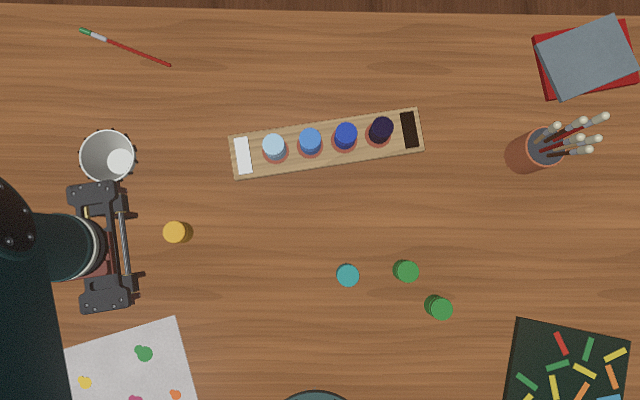

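The picture shows all four jars upright on their marks at (272,144), (309,139), (345,133) and (381,127), each within about 1.3 mm. The order runs pale to dark from the white tile, and ochre is untouched at (174,232).

```bash
python3 -c "
from rig import finish_job
print(finish_job())"
```

```text
the job is handed in; nothing more can be done
None
```

The four blue jars stand upright on the red marks, pale to dark from the white tile to the black, each within about 1.3 mm of centre by the top camera; the ochre jar was left where it stood, and the job was handed in at about 26 s with no verdict returned.

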